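# Clear the tall spool and shut the thread drawer

### The arm

A 7-joint arm with a two-finger parallel gripper is mounted at the origin on the work surface. World frame = base frame: x ahead of the robot, y to its left, z up, the work surface at z = 0. Lengths are in m, angles in rad, forces in N, time in s.
With the tool pointing down it reaches from about 0.4 to 0.85 m from the base axis. Payload 10.4 kg.
Tool frame: the origin (TCP) lies between the finger pads; the fingertips stand 14 mm ahead of it and the grasp point (between the pads) lies 5 mm behind it (r.finger_overhang is the z of the fingertips in the tool frame, in m); z points along the fingers, y is the line along which they close (so a half turn about z gives the same grasp; the last joint's range is limited). The gripper opens to 87 mm and grips with 3 to 60 N. Pads are 19 mm wide; open, the fingers measure 117 mm over their backs; the gripper's body (75 mm by 190 mm) begins 51 mm behind the grasp point.
Start: joints at [1.083, 0.332, -0.065, 1.46, 0.022, 1.35, -0.088], TCP at [0.28, -0.559, 0.237] pointing down, gripper open.
Joint ranges: [-2.6, 2.6], [-0.5, 2.12], [-1.47, 1.34], [0.16, 2.42], [-1.27, 4.41], [0.06, 2.06], [-2.6, 2.6]. Speed limits (rad/s): [2.22, 2.22, 2.79, 2.79, 3.14, 3.14, 3.14].

### API

Orientations are given as a unit quaternion [x, y, z, w].
In Python, from bench import r, optics gives the robot as it stands.
- The arm moves only by the shell command python3 -m pendant 'ROWS' [FORCE]. ROWS is JSON, a list of rows, each a list of 7 numbers: the closure, from -1 (fully open) to 1 (shut), then the shift along the tool's x, y, z scaled (see below), then the turn, a rotation vector about the tool's x, y, z scaled (see below). In form: [[grip, x, y, z, rx, ry, rz], ...]. A call has 1 to 8 rows; each row is the pose to reach, as a shift and turn from the pose commanded when the call began, along the tool's axes at that moment; what a row does not reach only later rows make up. The controller multiplies each number of a shift by 0.3 m and each number of a turn by 120 degrees. A row lasts 1/8 s, in which the tool goes at most 62.5 mm and 10.7 degrees, less where a joint would pass 70% of its speed; a pose out of reach is approached as far as the arm can. A call with a number of a shift or a turn outside -1 to 1 is refused whole. A call with a gripper value outside its range is refused whole. The fingers move at their own pace and stop on an object; FORCE is the grip in N (left out, the last holds). Time passes only in rows, so rows that repeat a pose let the fingers close. It gives the time, the measured TCP pose, the force, the opening and the grip force at its end, in the units of the state.
- r.read_state(): the state, without advancing time (a new reading comes with each control period).
- optics.camera(name): name is "side" or "top"; returns a dict with "pixels" (400x640x3 uint8, red, green, blue), "vfov" (degrees; the focal length in pixels is half the picture's height over the tangent of half this angle, whatever the lens; pixels are square), "cx", "cy" (the principal point, pixels), "rvec" (rotation vector, rad) and "tvec" (3), from world to camera coordinates, as OpenCV has them. Camera axes: x right, y down, z forward; pixel columns grow to the right and rows downward; lengths in m; the calibration is good to about 2 mm. A picture is of the moment at which its call begins. There is no depth.
- r.close_job(): hands the job in; it is judged then, once.
The state is a dict: "time": time; "joint_positions": joint angles; "joint_vel": joint speeds; "joint_torque": joint torques, N m; "ee_pos": TCP position; "eef_rot": TCP orientation; "ft_force": force on the tool from outside, world axes, zero at the start; "torque": the same for the moment, N m; "width": finger opening in m; "grip_force": force on a finger pad.
Only numpy, scipy, OpenCV 4.12 (cv2) and the standard library are available. Lean on these libraries where they do the work, as an engineer would, in place of code of your own. Each camera call takes 0.05 s, during which the arm holds its last target. There are 200 camera calls.

### The job

The thread drawer cannot be shut because the tall pink spool standing in it sticks up too high. Lift that spool out and set it down upright in the empty dark wooden tray, without dropping it or letting it fall over, then push the drawer fully shut.

Things in the scene. Friction and masses are not known exactly. Their poses are not given: they have to be found in the camera images.
- tall_spool: Tall spool of pink thread standing in the open drawer: 115 mm high, straight-sided, 44 mm across, wooden ends 7 mm thick (the top faced pink), about 140 g. Origin: centre of its underside, 22 mm above the table (the drawer's inner floor); z up along its axis. Two short spools beside it (blue, mustard, 40 mm high, 40 mm across) may stay. Its upper half is free to grip along the handle bar.
- tray: Empty round tray of dark wood, fixed to the table: 124 mm across outside, rim 14 mm high and 5 mm thick, inner floor 6 mm above the table and about 112 mm across. Origin: centre of its underside, on the table; z up. A white dish of the same size, with buttons in it, is not the tray.
- chest_drawer0_handle (a point): Middle of the drawer's level brass bar handle, 11 mm thick, 120 mm long, 52 mm above the table and 35 mm in front of the drawer's front panel (top edge 78 mm above the table); it moves with the drawer. x: the way the drawer is pushed to shut, away from the robot; y along the bar; z up.
- chest_drawer0 (a joint): How far the drawer is pulled out of its chest, in m: 0 is fully shut, against a stop; 0.12 to 0.15 at the start. It slides easily (1 to 2 N) and stays where it is left. The wooden chest is fixed to the table, 260 mm wide, 90 mm high, with nothing on top; its body begins 45 to 80 mm beyond the tall spool's centre.
Mind the look-alikes: they are no part of the job. Several things look just like the tray: the one meant starts nearest to the robot's base.

How it is judged:
By the outcome, as a careful person would: the job done as asked, in the order asked, and still so for the second after the job is handed in, with the robot touching nothing.
It also fails if it takes over 58 s, if anything falls off the work surface, if the arm or the gripper's body presses on something with over 40 N, if the wrist force passes 120 N, or if a joint passes its speed limit or range.

## Working session

There is one attempt and no reset: what is moved stays moved. The work goes in short steps, Python scripts to look and compute and a shell command to move; the robot and the scene stay as the last step left them, time stands still between calls to the robot, and variables do not carry over. Pictures are saved under pics/ and viewed, at most 10 in all, crops included, and the job is handed in when it is done.

```bash
mkdir -p pics; python3 - <<'E'
from bench import r, optics
import cv2, pickle
d={}
for n in("top","side"):
    c=optics.camera(n); d[n]=c; cv2.imwrite(f"pics/{n}0.png",c["pixels"][:,:,::-1])
    print(n,{k:v for k,v in c.items() if k!="pixels"})
pickle.dump(d,open("cams.pkl","wb"))
s=r.read_state(); print(s["time"],s["ee_pos"],s["eef_rot"],s["width"],r.finger_overhang)
E
```

```text
top {'vfov': 42.59820639862927, 'cx': 326.50007821416744, 'cy': 200.40527248829036, 'rvec': array([ 2.19352677, -2.1928232 ,  0.07465069]), 'tvec': array([-0.15306039,  0.62071659,  1.88760623])}
side {'vfov': 50.63044447263416, 'cx': 314.8413989412456, 'cy': 200.4432239164055, 'rvec': array([ 2.34621711, -0.10916743,  0.0577653 ]), 'tvec': array([-6.57830059e-01,  8.65382814e-04,  1.53669441e+00])}
0.1 [ 0.27999575 -0.55840687  0.23582913] [ 9.73121223e-01  2.30292590e-01 -1.75522365e-04 -6.14893174e-04] 0.0870255491290698 0.014
```

View pics/top0.png

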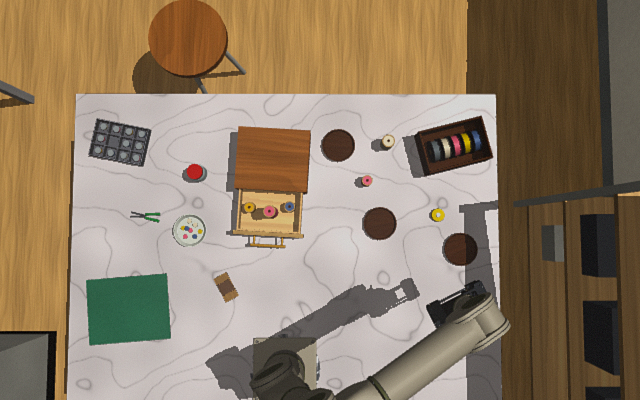

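View pics/side0.png

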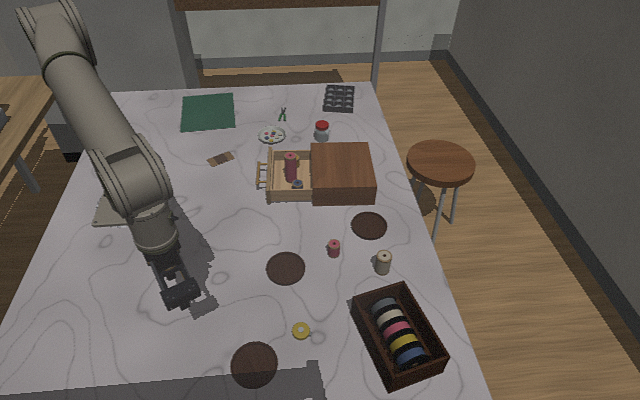

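The top view shows tray-like dark discs at (338,146), (379,224) and (460,249), and a white dish at (189,230). Pink things are the spool top at (270,211), in the drawer, and a small loose pink spool at (367,181). In the side view, the tall spool's top is at (290,156) and the handle is at about (261,176).

```bash
cat > h.py <<'E'
import numpy as np, cv2, pickle
def K(c):
    f=200/np.tan(np.radians(c["vfov"]/2)); return np.array([[f,0,c["cx"]],[0,f,c["cy"]],[0,0,1.]])
def ray(c,uv):
    R=cv2.Rodrigues(c["rvec"])[0]; o=-R.T@c["tvec"]; return o,R.T@np.linalg.inv(K(c))@np.array([*uv,1.])
def onz(c,uv,z):
    o,d=ray(c,uv); return o+d*(z-o[2])/d[2]
def proj(c,p):
    return cv2.projectPoints(np.array([p],float),c["rvec"],c["tvec"],K(c),None)[0].ravel()
def two(c1,u1,c2,u2):
    P=[K(c)@np.c_[cv2.Rodrigues(c["rvec"])[0],c["tvec"]] for c in(c1,c2)]
    X=cv2.triangulatePoints(P[0],P[1],np.array(u1,float),np.array(u2,float)).ravel(); return X[:3]/X[3]
def blobs(m,amin):
    n,l,s,c=cv2.connectedComponentsWithStats(m.astype(np.uint8)); return [(s[i,4],c[i].round(1),s[i,:4]) for i in range(1,n) if s[i,4]>=amin]
E
python3 - <<'E'
from h import *
d=pickle.load(open("cams.pkl","rb"));np.set_printoptions(precision=4,suppress=True)
T,S=d["top"],d["side"]
for n,c in d.items():
    hsv=cv2.cvtColor(c["pixels"],cv2.COLOR_RGB2HSV);g=c["pixels"].astype(int)
    dark=(g.max(2)<95)&(g[:,:,0]-g[:,:,2]>8)
    for a,ce,b in blobs(dark,600):
        print(n,"dark",a,ce,b,onz(c,ce,.014), "rng",np.hypot(*onz(c,ce,.01)[:2]))
    pink=((hsv[:,:,0]>165)|(hsv[:,:,0]<3))&(hsv[:,:,1]>70)&(hsv[:,:,2]>70)
    for a,ce,b in blobs(pink,20): print(n,"pink",a,ce,b,onz(c,ce,.137))
im=cv2.resize(T["pixels"][115:255,215:325],None,fx=4,fy=4,interpolation=cv2.INTER_CUBIC)
im2=cv2.resize(S["pixels"][135:215,245:385],None,fx=4,fy=4,interpolation=cv2.INTER_CUBIC)
o=np.zeros((560,440+0,3),np.uint8);o[:560,:440]=im
cv2.imwrite("pics/crop1.png",o[:,:,::-1]);cv2.imwrite("pics/crop2.png",im2[:,:,::-1])
E
```

```text
top dark 40797 [549.4 181.7] [466   0 174 400] [ 0.6918 -0.9883  0.014 ] rng 1.2080153051953826
top dark 711 [620.5  17.2] [607   0  33  52] [ 1.3242 -1.2781  0.014 ] rng 1.8432617655484105
top dark 2007 [170.3  76.4] [132  31 112  63] [1.0902 0.4373 0.014 ] rng 1.17619075893673
top dark 1799 [453.2 145.3] [414 116  79  59] [ 0.8289 -0.6292  0.014 ] rng 1.041871207820289
top dark 817 [337.8 145. ] [321 129  34  33] [ 0.8295 -0.1953  0.014 ] rng 0.852915814184588
top dark 715 [ 68.4 268.3] [ 64 141  10 253] [0.3698 0.7987 0.014 ] rng 0.8817997046708935
top dark 839 [379.2 223.1] [363 207  33  33] [ 0.5366 -0.349   0.014 ] rng 0.6404181625701805
top dark 873 [460.6 248.9] [444 233  34  33] [ 0.4409 -0.6509  0.014 ] rng 0.7870054183823644
top dark 4364 [325.1 362.2] [249 292 242 108] [ 0.0282 -0.1478  0.014 ] rng 0.15034830162520182
top pink 121 [456.1 144.6] [451 136  10  20] [ 0.8104 -0.608   0.137 ]
top pink 199 [194.2 171.1] [186 164  17  15] [0.7159 0.3103 0.137 ]
top pink 52 [366.8 179.9] [363 176   9   9] [ 0.6855 -0.2931  0.137 ]
top pink 71 [268.8 210.8] [264 206  10  10] [0.57
[... 784 characters left out ...]
ark 968 [285.2 267.8] [266 252  39  33] [ 0.5336 -0.3592  0.014 ] rng 0.6415416764197661
side dark 3177 [401.2 338.5] [353 281  97 113] [ 0.836 -0.623  0.014] rng 1.0422990819688385
side dark 1221 [254.  359.1] [230 341  48  39] [ 0.4389 -0.6441  0.014 ] rng 0.7776597568993953
side pink 104 [321.9 124.6] [315 120  14  11] [0.7091 0.2232 0.137 ]
side pink 41 [289.9 154.9] [285 152  10   6] [0.5743 0.0445 0.137 ]
side pink 203 [290.6 169.9] [285 159  12  23] [ 0.5721 -0.0383  0.137 ]
side pink 54 [333.7 243.2] [329 240  10   8] [ 0.6782 -0.3756  0.137 ]
side pink 69 [333.6 252.3] [329 248  11   9] [ 0.6737 -0.4087  0.137 ]
side pink 202 [395.9 327.5] [384 321  27  17] [ 0.7959 -0.6543  0.137 ]
```

View pics/crop1.png

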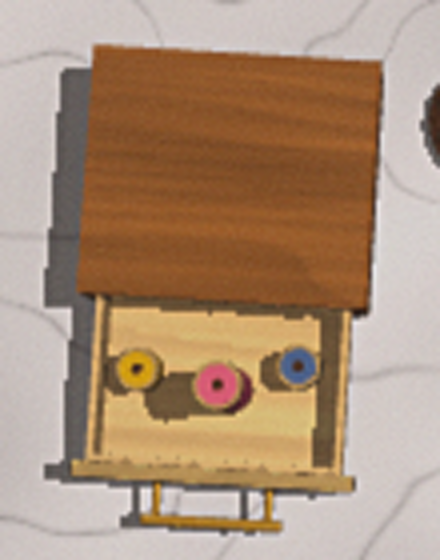

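View pics/crop2.png

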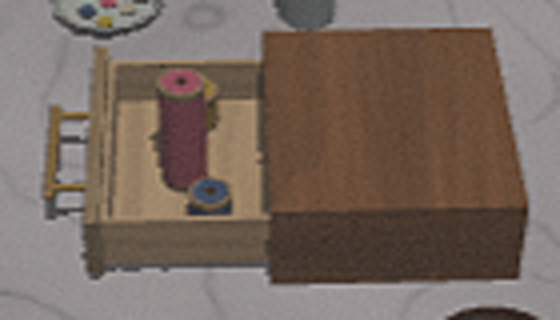

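The close crop confirms the choice: the tall pink spool is the middle one in the drawer, with mustard and blue beside it. The nearest tray is at about (0.535,-0.353), 0.64 m away, against 0.78 m and 0.85 m for the others. Next I refine the numbers and work out the shift in tool axes.

```bash
cat > go.py <<'E'
import sys
from h import *
from bench import r
from scipy.spatial.transform import Rotation as Ro
np.set_printoptions(precision=4,suppress=True)
def go(goal,yaw_x):   # yaw of tool x axis in world, tool pointing down
    s=r.read_state(); R=Ro.from_quat(s["eef_rot"])
    x=np.array([np.cos(yaw_x),np.sin(yaw_x),0]); z=np.array([0,0,-1.]); G=Ro.from_matrix(np.c_[x,np.cross(z,x),z])
    sh=R.inv().apply(np.array(goal)-s["ee_pos"]); tn=(R.inv()*G).as_rotvec(degrees=True)
    print("t",s["time"],"tcp",s["ee_pos"],"sh/0.3",sh/.3,"turn/120",tn/120,"w",s["width"],s["grip_force"],"F",s["ft_force"])
if __name__=="__main__": a=[float(v) for v in sys.argv[1:]]; go(a[:3],a[3])
E
python3 - <<'E'
from h import *
from go import go
d=pickle.load(open("cams.pkl","rb"));T,S=d["top"],d["side"]
a,b=onz(T,(250,244.7),.057),onz(T,(285.5,246.5),.057)
print("bar",a,b,(a+b)/2,"len",np.linalg.norm(a-b))
l=a-b; yaw=np.arctan2(-l[0],l[1]); print("drawer push yaw",yaw)
cl,cr=onz(T,(215+78/4,115+292/4),.09),onz(T,(215+366/4,115+314/4),.09); l2=cl-cr
print("chest front",cl,cr,np.linalg.norm(l2),"yaw",np.arctan2(-l2[0],l2[1]))
for u,v in(((268.8,210.8),(289.9,154.9)),((379.2,223.1),(285.2,267.8))): print("tri",two(T,u,S,v))
go([.576,.047,.237],yaw)
E
```

```text
bar [0.4576 0.1245 0.057 ] [ 0.4511 -0.0041  0.057 ] [0.4543 0.0602 0.057 ] len 0.12871825691605537
drawer push yaw -0.050544679010186375
chest front [0.6608 0.1771 0.09  ] [ 0.6412 -0.0808  0.09  ] 0.25861173744418364 yaw -0.07584994079870798
tri [0.5761 0.0492 0.1334]
tri [ 0.5355 -0.3503  0.0021]
t 0.1 tcp [ 0.28   -0.5584  0.2358] sh/0.3 [ 1.7865 -1.3617 -0.0023] turn/120 [-0.0006  0.0002  0.246 ] w 0.0870255491290698 0.0 F [ 0.3501 -0.1392  0.63  ]
```

```bash
python3 -m pendant '[[-1,0.15,-0.11,-0.05,0,0,0.04],[-1,0.3,-0.22,-0.1,0,0,0.08],[-1,0.45,-0.34,-0.1,0,0,0.12],[-1,0.6,-0.45,-0.1,0,0,0.17],[-1,0.75,-0.56,-0.1,0,0,0.21],[-1,0.9,-0.68,-0.1,0,0,0.25],[-1,0.9,-0.68,-0.1,0,0,0.25],[-1,0.9,-0.68,-0.1,0,0,0.25]]' 20; python3 go.py .576 .047 .22 -.068
```

```text
time: 1.1
ee_pos: [0.4297, -0.2559, 0.2663]
eef_rot: [1.0, -0.029, -0.0, 0.0]
ft_force: [0.5, -0.6, 0.5]
width: 0.0872
grip_force: 0.0
t 1.1 tcp [ 0.4297 -0.2559  0.2663] sh/0.3 [ 0.4282 -1.0364  0.1539] turn/120 [0.0002 0.0003 0.0046] w 0.08715158545943308 0.0 F [ 0.5123 -0.5678  0.5486]
```

```bash
python3 -m pendant '[[-1,0.07,-0.17,0,0,0,0.005],[-1,0.15,-0.35,0,0,0,0.005],[-1,0.22,-0.53,0,0,0,0.005],[-1,0.3,-0.7,0,0,0,0.005],[-1,0.37,-0.87,0,0,0,0.005],[-1,0.43,-1,0.05,0,0,0.005],[-1,0.43,-1,0.1,0,0,0.005],[-1,0.43,-1,0.1,0,0,0.005]]'; python3 go.py .576 .047 .11 -.068
python3 - <<'E'
from bench import optics
import cv2
for n,(y,x) in (("top",(115,200)),("side",(80,180))):
    p=optics.camera(n)["pixels"]; cv2.imwrite(f"pics/a_{n}.png",cv2.resize(p[y:y+140,x:x+190],None,fx=4,fy=4)[:,:,::-1])
E
```

```text
time: 2.1
ee_pos: [0.5759, 0.0342, 0.2349]
eef_rot: [0.999, -0.036, -0.002, 0.001]
ft_force: [-0.1, -0.2, 0.1]
width: 0.0868
grip_force: 0.0
t 2.1 tcp [0.5759 0.0342 0.2349] sh/0.3 [-0.0015 -0.043   0.4162] turn/120 [ 0.0005  0.0014 -0.0017] w 0.086830316474526 0.0 F [-0.1418 -0.1998  0.0798]
```

View pics/a_side.png

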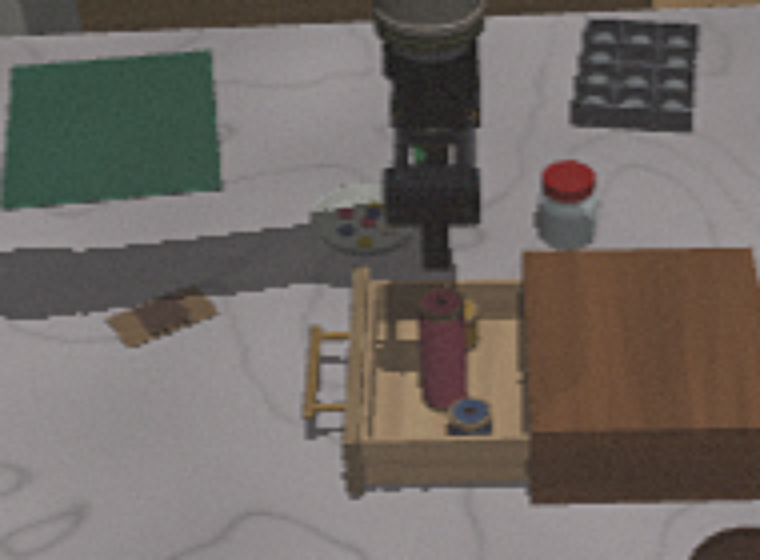

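The fingers hang in line with the spool (fingers at about (435,250), spool top at (440,300) in the crop), with clear space on both sides. I now lower and grip.

```bash
python3 -m pendant '[[-1,0,-0.043,0,0,0,0],[-1,0,-0.043,0.1,0,0,0],[-1,0,-0.043,0.2,0,0,0],[-1,0,-0.043,0.3,0,0,0],[-1,0,-0.043,0.37,0,0,0],[-1,0,-0.043,0.42,0,0,0],[-1,0,-0.043,0.44,0,0,0],[-1,0,-0.043,0.44,0,0,0]]' 20; python3 -m pendant '[[0.2,0,0,0,0,0,0],[1,0,0,0,0,0,0],[1,0,0,0,0,0,0],[1,0,0,0,0,0,0],[1,0,0,0,0,0,0],[1,0,0,0,0,0,0],[1,0,0,0,0,0,0],[1,0,0,0,0,0,0]]' 20; python3 go.py .535 -.352 .23 -.068
```

```text
time: 3.2
ee_pos: [0.5776, 0.0495, 0.1049]
eef_rot: [0.999, -0.035, 0.0, -0.0]
ft_force: [-0.5, -0.2, 0.2]
width: 0.0866
grip_force: 0.0
time: 4.2
ee_pos: [0.5774, 0.0494, 0.1045]
eef_rot: [0.999, -0.035, 0.0, 0.0]
ft_force: [0.1, -0.5, 0.5]
width: 0.0437
grip_force: 20.0
t 4.2 tcp [0.5774 0.0494 0.1045] sh/0.3 [-0.0483  1.3445 -0.4179] turn/120 [ 0.0001 -0.     -0.0006] w 0.04370437815124247 20.000295541249216 F [ 0.0905 -0.5461  0.5187]
```

```bash
python3 -m pendant '[[1,0,0,-0.03,0,0,0],[1,0,0,-0.08,0,0,0],[1,0,0,-0.14,0,0,0],[1,0,0,-0.21,0,0,0],[1,0,0,-0.28,0,0,0],[1,0,0,-0.34,0,0,0],[1,0,0,-0.38,0,0,0],[1,0,0,-0.38,0,0,0]]' 25; python3 -m pendant '[[1,0,0.05,0,0,0,0],[1,0,0.15,0,0,0,0],[1,0,0.27,0,0,0,0],[1,0,0.4,0,0,0,0],[1,0,0.53,0,0,0,0],[1,0,0.64,0,0,0,0],[1,-0.02,0.7,0,0,0,0],[1,-0.02,0.7,0,0,0,0]]'; python3 go.py .535 -.352 .23 -.068
python3 - <<'E'
from bench import optics
import cv2
p=optics.camera("side")["pixels"]; cv2.imwrite("pics/b_side.png",cv2.resize(p[100:310,180:400],None,fx=2.8,fy=2.8)[:,:,::-1])
E
```

```text
time: 5.2
ee_pos: [0.5778, 0.0495, 0.2195]
eef_rot: [0.999, -0.035, 0.001, -0.0]
ft_force: [0.3, -0.6, -2.3]
width: 0.0436
grip_force: 25.0
time: 6.2
ee_pos: [0.5559, -0.161, 0.218]
eef_rot: [0.999, -0.036, -0.001, 0.0]
ft_force: [-0.9, 1.5, -0.7]
width: 0.0435
grip_force: 25.0
t 6.2 tcp [ 0.5559 -0.161   0.218 ] sh/0.3 [-0.0238  0.64   -0.0398] turn/120 [ 0.0001  0.0005 -0.0018] w 0.04350951022630686 25.00012852717191 F [-0.9049  1.4523 -0.7362]
```

View pics/b_side.png

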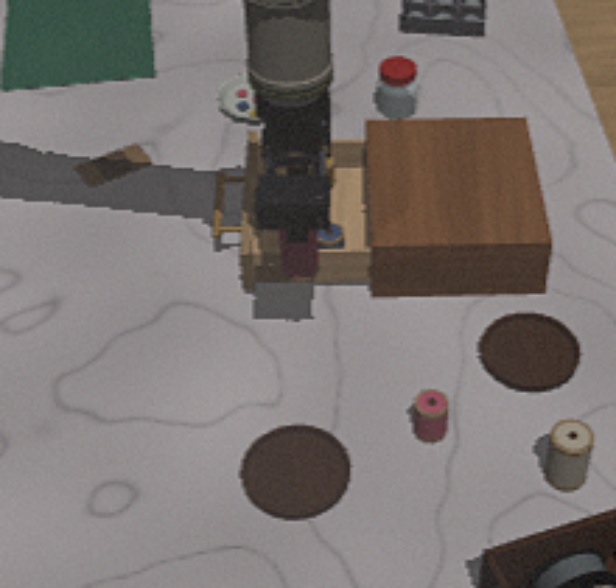

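The spool hangs upright in the gripper at (300,250) in the crop, and the tray is at (295,472).

```bash
python3 -m pendant '[[1,0,0.06,0,0,0,0],[1,-0.01,0.17,0,0,0,0],[1,-0.02,0.29,0,0,0,0],[1,-0.02,0.42,0,0,0,0],[1,-0.024,0.53,0,0,0,0],[1,-0.024,0.61,0,0,0,0],[1,-0.024,0.64,0,0,0,0],[1,-0.024,0.64,0,0,0,0]]'; python3 -m pendant '[[1,0,0,0.05,0,0,0],[1,0,0,0.12,0,0,0],[1,0,0,0.19,0,0,0],[1,0,0,0.25,0,0,0],[1,0,0,0.29,0,0,0],[1,0,0,0.32,0,0,0],[1,0,0,0.33,0,0,0],[1,0,0,0.33,0,0,0]]';  python3 go.py .535 -.352 .0885 -.068
```

```text
time: 7.25
ee_pos: [0.5367, -0.3502, 0.2184]
eef_rot: [0.999, -0.034, 0.0, -0.0]
ft_force: [0.3, -0.0, -1.7]
width: 0.0438
grip_force: 25.0
time: 8.25
ee_pos: [0.5366, -0.3508, 0.1198]
eef_rot: [0.999, -0.035, 0.0, 0.0]
ft_force: [-0.3, 0.4, -0.1]
width: 0.0434
grip_force: 25.0
t 8.25 tcp [ 0.5366 -0.3508  0.1198] sh/0.3 [-0.005   0.0044  0.1045] turn/120 [ 0.0001 -0.0002 -0.0006] w 0.04342871742932053 25.00012062024325 F [-0.2644  0.4356 -0.0596]
```

```bash
python3 -m pendant '[[1,0,0,0.025,0,0,0],[1,0,0,0.045,0,0,0],[1,0,0,0.06,0,0,0],[1,0,0,0.075,0,0,0],[1,0,0,0.085,0,0,0],[1,0,0,0.093,0,0,0],[1,0,0,0.098,0,0,0],[1,0,0,0.098,0,0,0]]';  python3 go.py .535 -.352 .0885 -.068
```

```text
time: 9.25
ee_pos: [0.5364, -0.3507, 0.0901]
eef_rot: [0.999, -0.035, 0.0, 0.0]
ft_force: [-0.3, 0.4, -1.2]
width: 0.0433
grip_force: 25.0
t 9.25 tcp [ 0.5364 -0.3507  0.0901] sh/0.3 [-0.0043  0.0047  0.0055] turn/120 [ 0.     -0.     -0.0006] w 0.043256095637392564 25.00013612676412 F [-0.2965  0.3851 -1.2141]
```

```bash
python3 -m pendant '[[1,0,0,0.003,0,0,0],[1,0,0,0.006,0,0,0],[1,0,0,0.009,0,0,0],[1,0,0,0.009,0,0,0]]';  python3 go.py .535 -.352 .0885 -.068
```

```text
time: 9.75
ee_pos: [0.5366, -0.3508, 0.0886]
eef_rot: [0.999, -0.035, 0.0, 0.0]
ft_force: [-3.8, 1.9, 7.5]
width: 0.0435
grip_force: 25.0
t 9.75 tcp [ 0.5366 -0.3508  0.0886] sh/0.3 [-0.0051  0.0045  0.0003] turn/120 [ 0.0002 -0.0003 -0.0006] w 0.04354295467116322 25.000011997763067 F [-3.8078  1.866   7.4909]
```

Contact is reached. I open gently, wait, then rise straight up.

```bash
python3 -m pendant '[[1,0,0,-0.003,0,0,0],[1,0,0,-0.003,0,0,0],[0,0,0,-0.003,0,0,0],[-0.4,0,0,-0.003,0,0,0],[-1,0,0,-0.003,0,0,0],[-1,0,0,-0.003,0,0,0],[-1,0,0,-0.003,0,0,0],[-1,0,0,-0.003,0,0,0]]' 5; python3 -m pendant '[[-1,0,0,-0.05,0,0,0],[-1,0,0,-0.12,0,0,0],[-1,0,0,-0.22,0,0,0],[-1,0,0,-0.35,0,0,0],[-1,0,0,-0.48,0,0,0],[-1,0,0,-0.5,0,0,0]]' ; python3 -m pendant '[[-1,-0.15,0,0,0,0,0],[-1,-0.3,-0.05,0,0,0,0],[-1,-0.4,-0.1,0,0,0,0],[-1,-0.5,-0.2,0,0,0,0],[-1,-0.5,-0.35,0,0,0,0],[-1,-0.5,-0.5,0,0,0,0],[-1,-0.5,-0.6,0,0,0,0],[-1,-0.5,-0.6,0,0,0,0]]'
python3 - <<'E'
from bench import optics
import cv2
from h import *
c=optics.camera("side");p=c["pixels"]; cv2.imwrite("pics/c_side.png",cv2.resize(p[100:310,180:400],None,fx=2.8,fy=2.8)[:,:,::-1])
t=optics.camera("top");cv2.imwrite("pics/c_top.png",cv2.resize(t["pixels"][115:265,215:415],None,fx=4,fy=4)[:,:,::-1])
E
python3 go.py .40 .058 .2 -.068
```

```text
time: 10.75
ee_pos: [0.5364, -0.3507, 0.0883]
eef_rot: [0.999, -0.035, -0.0, 0.0]
ft_force: [0.2, -0.2, 0.6]
width: 0.0838
grip_force: 0.0
time: 11.5
ee_pos: [0.5377, -0.3512, 0.243]
eef_rot: [0.999, -0.035, 0.003, 0.002]
ft_force: [-0.1, -0.2, -0.4]
width: 0.0871
grip_force: 0.0
time: 12.5
ee_pos: [0.3994, -0.1587, 0.2387]
eef_rot: [0.999, -0.033, 0.0, 0.0]
ft_force: [0.9, -0.5, -1.2]
width: 0.087
grip_force: 0.0
t 12.6 tcp [ 0.399  -0.1611  0.2385] sh/0.3 [-0.0473 -0.7288  0.1279] turn/120 [ 0.0003 -0.0001 -0.0006] w 0.08695245613613856 0.0 F [-0.0302  0.0679  0.2491]
```

View pics/c_side.png

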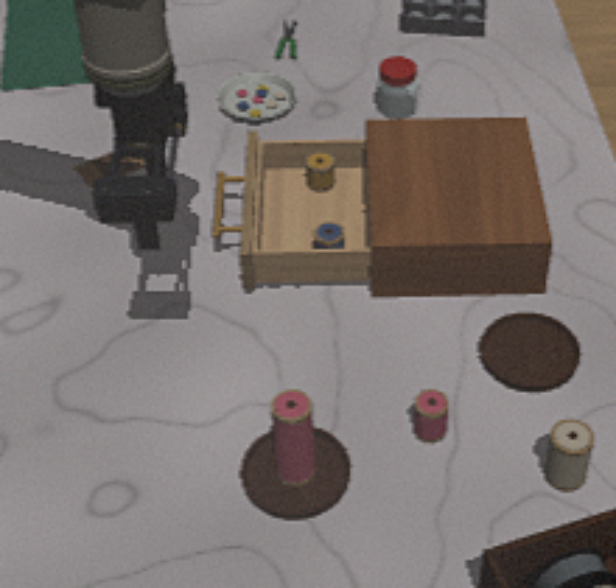

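View pics/c_top.png

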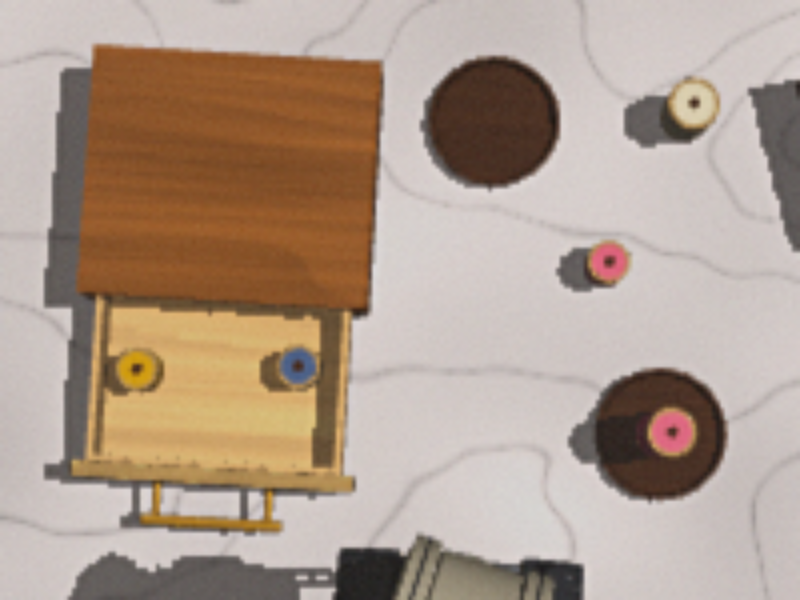

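The spool stands upright inside the nearest tray (crop (672,432)), and the drawer still shows the bar at (210,525). Next I close the fingers and go in front of the bar.

```bash
python3 -m pendant '[[1,0,-0.15,0,0,0,0],[1,0.02,-0.35,0,0,0,0],[1,0.02,-0.53,0,0,0,0],[1,0.02,-0.68,0,0,0,0],[1,0.01,-0.73,0,0,0,0],[1,0,-0.74,0.05,0,0,0],[1,0,-0.74,0.1,0,0,0],[1,0,-0.74,0.1,0,0,0]]' 20; python3 go.py .413 .063 .056 -.068
```

```text
time: 13.6
ee_pos: [0.4137, 0.0592, 0.2066]
eef_rot: [0.999, -0.036, -0.001, 0.0]
ft_force: [0.3, -0.3, 0.2]
width: 0.0147
grip_force: 0.0
t 13.6 tcp [0.4137 0.0592 0.2066] sh/0.3 [-0.0017 -0.0124  0.502 ] turn/120 [ 0.0001  0.0014 -0.0016] w 0.014688685124188023 0.0 F [ 0.3151 -0.2812  0.158 ]
```

```bash
python3 -m pendant '[[1,0,-0.012,0.08,0,0,0],[1,0,-0.012,0.18,0,0,0],[1,0,-0.012,0.28,0,0,0],[1,0,-0.012,0.37,0,0,0],[1,0,-0.012,0.44,0,0,0],[1,0,-0.012,0.48,0,0,0],[1,0,-0.012,0.5,0,0,0],[1,0,-0.012,0.5,0,0,0]]'; python3 -m pendant '[[1,0.04,0,0,0,0,0],[1,0.07,0,0,0,0,0],[1,0.1,0,0,0,0,0],[1,0.14,0,0,0,0,0],[1,0.18,0,0,0,0,0],[1,0.22,0,0,0,0,0],[1,0.26,0,0,0,0,0],[1,0.26,0,0,0,0,0]]'; python3 go.py .56 .053 .056 -.068
```

```text
time: 14.6
ee_pos: [0.415, 0.0642, 0.0585]
eef_rot: [0.999, -0.035, 0.0, -0.0]
ft_force: [-0.4, 0.3, 0.3]
width: 0.0001
grip_force: 0.0
time: 15.6
ee_pos: [0.4936, 0.0588, 0.0584]
eef_rot: [0.999, -0.035, 0.0, -0.0]
ft_force: [-0.7, 0.8, -0.9]
width: 0.0005
grip_force: 0.0
t 15.6 tcp [0.4936 0.0588 0.0584] sh/0.3 [0.222 0.004 0.008] turn/120 [-0.0002 -0.0003 -0.0008] w 0.0005352983860462601 0.0 F [-0.7185  0.7502 -0.8907]
```

```bash
python3 -m pendant '[[1,0.03,0,0.003,0,0,0],[1,0.06,0,0.006,0,0,0],[1,0.09,0,0.008,0,0,0],[1,0.12,0,0.008,0,0,0],[1,0.15,0,0.008,0,0,0],[1,0.18,0,0.008,0,0,0],[1,0.2,0,0.008,0,0,0],[1,0.2,0,0.008,0,0,0]]'
python3 - <<'E'
from bench import optics
import cv2
p=optics.camera("side")["pixels"]; cv2.imwrite("pics/d_side.png",cv2.resize(p[120:290,220:400],None,fx=3.3,fy=3.3)[:,:,::-1])
E
```

```text
time: 16.6
ee_pos: [0.553, 0.0547, 0.056]
eef_rot: [0.999, -0.035, 0.0, -0.0]
ft_force: [0.2, -0.4, -0.7]
width: 0.0001
grip_force: 0.0
```

View pics/d_side.png

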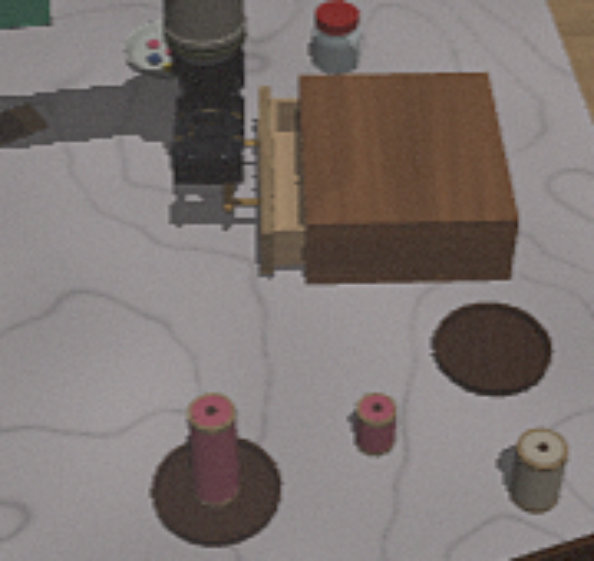

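The drawer is following the push. The gap between the panel at x≈270 and the chest at x≈303 in the crop is about 35–40 mm.

```bash
python3 -m pendant '[[1,0.015,0,0,0,0,0],[1,0.03,0,0,0,0,0],[1,0.045,0,0,0,0,0],[1,0.06,0,0,0,0,0],[1,0.07,0,0,0,0,0],[1,0.08,0,0,0,0,0],[1,0.09,0,0,0,0,0],[1,0.09,0,0,0,0,0]]'
```

```text
time: 17.65
ee_pos: [0.5798, 0.0527, 0.056]
eef_rot: [0.999, -0.035, 0.0, 0.0]
ft_force: [0.1, 0.1, -1.0]
width: 0.0004
grip_force: 0.0
```

```bash
python3 -m pendant '[[1,0.004,0,0,0,0,0],[1,0.008,0,0,0,0,0],[1,0.012,0,0,0,0,0],[1,0.016,0,0,0,0,0]]'
```

```text
time: 18.15
ee_pos: [0.5843, 0.0525, 0.056]
eef_rot: [0.999, -0.035, 0.0, 0.0]
ft_force: [-1.3, -0.5, 1.4]
width: 0.0004
grip_force: 0.5
```

```bash
python3 -m pendant '[[1,0.004,0,0,0,0,0],[1,0.008,0,0,0,0,0],[1,0.011,0,0,0,0,0]]'
```

```text
time: 18.52
ee_pos: [0.5876, 0.0523, 0.0559]
eef_rot: [0.999, -0.035, 0.0, 0.0]
ft_force: [-1.1, -0.0, 0.2]
width: 0.0006
grip_force: 0.5
```

```bash
python3 -m pendant '[[1,0.004,0,0,0,0,0],[1,0.008,0,0,0,0,0],[1,0.01,0,0,0,0,0]]'
```

```text
time: 18.9
ee_pos: [0.5884, 0.0523, 0.0556]
eef_rot: [0.999, -0.034, -0.002, 0.0]
ft_force: [-13.6, -1.1, 10.3]
width: 0.0006
grip_force: 6.8
```

```bash
python3 -m pendant '[[1,0.004,0,0,0,0,0],[1,0.008,0,0,0,0,0],[1,0.008,0,0,0,0,0]]'
python3 - <<'E'
from bench import optics
import cv2
p=optics.camera("side")["pixels"]; cv2.imwrite("pics/e_side.png",cv2.resize(p[120:290,220:400],None,fx=3.3,fy=3.3)[:,:,::-1])
E
```

```text
time: 19.27
ee_pos: [0.5887, 0.0524, 0.0553]
eef_rot: [0.999, -0.034, -0.005, 0.001]
ft_force: [-23.3, -0.9, 15.2]
width: 0.0005
grip_force: 11.4
```

The push force climbs to 23 N while the tool has stopped moving, so the drawer is against its stop. I back off, rise and check.

```bash
python3 -m pendant '[[1,-0.02,0,0,0,0,0],[1,-0.06,0,0,0,0,0],[1,-0.14,0,0,0,0,0],[1,-0.24,0,0,0,0,0],[1,-0.3,0,-0.1,0,0,0],[1,-0.3,0,-0.25,0,0,0],[1,-0.3,0,-0.4,0,0,0],[1,-0.3,0,-0.4,0,0,0]]'; python3 - <<'E'
from bench import optics
import cv2
p=optics.camera("side")["pixels"]; cv2.imwrite("pics/f_side.png",cv2.resize(p[100:310,180:400],None,fx=2.8,fy=2.8)[:,:,::-1])
E
```

```text
time: 20.32
ee_pos: [0.5049, 0.0586, 0.1793]
eef_rot: [0.999, -0.035, 0.003, 0.0]
ft_force: [0.5, -0.2, -0.4]
width: 0.0004
grip_force: 0.0
```

View pics/f_side.png

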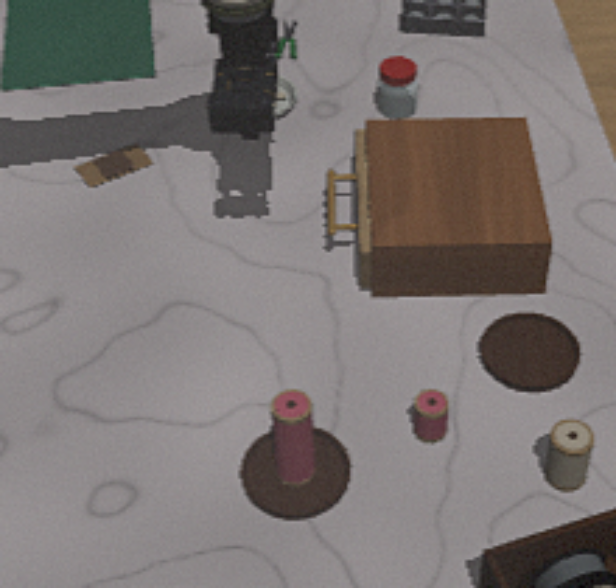

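The drawer panel is flush with the chest at (362,210), the spool stands upright in the tray at (293,440), and the arm is clear.

```bash
python3 -c "
from bench import r
print(r.close_job())"
```

```text
the job is handed in; nothing more can be done
None
```

The tall pink spool is standing upright in the nearest dark tray, the drawer is pushed shut against its stop, and the job is handed in at about 20 s of the 58 s allowed; no verdict was returned.

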